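# Clamp the flanged hub on the drilling fixture with slotted washer and T-handle nut

## Robot

A 7-joint arm with a two-finger parallel gripper is mounted at the origin on the work surface. World frame = base frame: x ahead of the robot, y to its left, z up, the work surface at z = 0. Lengths are in mm, angles in rad, forces in N, time in s.
With the tool pointing down it reaches from about 350 to 775 mm from the base axis. Payload 3.1 kg.
Tool frame: the origin (TCP) lies on the centre line of the jaws, within the pads' length; the fingertips stand 19 mm ahead of it and the grasp point (between the pads) is the TCP (robot.tip_reach is the distance from the TCP to the fingertips, in mm); z points along the fingers, y is the line along which they close (so a half turn about z gives the same grasp; the last joint's range is limited). The gripper opens to 85 mm and grips with 20 to 120 N. Pads are 22 mm wide; open, the fingers measure 114 mm over their backs; the gripper's body (76 mm by 85 mm) begins 54 mm behind the grasp point. The pads swing forward as they close: fully open they stand 13 mm farther back than shut.
Start: joints at [-1.325, 0.311, 0.014, 1.512, -0.004, 1.319, -0.027], TCP at [156.086, 527.403, 250.304] pointing down, gripper open.
Joint ranges: [-2.7, 2.7], [-0.3, 1.91], [-1.27, 1.3], [0.12, 2.57], [-1.44, 4.58], [0.2, 2.03], [-3.05, 3.05]. Speed limits (rad/s): [2.79, 2.79, 3.14, 3.14, 3.14, 3.14, 3.14].

## Interface

Orientations are given as a unit quaternion [w, x, y, z].
In Python, from cell import robot, cams, hand_in gives the robot as it stands. The module is installed in compiled form; this text tells all that it offers.
- The arm moves only by the tool move_arm, never from a script. Its argument "targets" is text: rows parted by semicolons, each of 7 numbers parted by spaces: the closure, from 0 (fully open) to 1 (shut), then the shift along the tool's x, y, z in cm, then the turn, a rotation vector about the tool's x, y, z in degrees. In form: grip x y z rx ry rz; .... A call has 1 to 12 rows; each row shifts and turns the commanded pose from where the row before left it, along the tool's axes as they then stand; what a row does not reach is not made up. A row lasts 1/10 s, in which the tool goes at most 50 mm and 8.59 degrees, less where a joint would pass 70% of its speed; a pose out of reach is approached as far as the arm can. A call with a gripper value outside its range is refused whole. The fingers move at their own pace and stop on an object; "newtons" is the grip in N (left out, the last holds). Time passes only in rows, so rows that do not move let the fingers close. It gives the time, the measured TCP pose, the force, the opening and the grip force at its end, in the units of the state.
- robot.observe(): the state, without advancing time (a new reading comes with each control period).
- cams.get_image(name): name is "side" or "top" or "wrist"; returns (picture, depth): 480x640x3 uint8, red, green, blue; 480x640 float32, mm along the optical axis (not along the pixel's ray), 0 where there is no reading.
- cams.calibration(name): a dict with "vfov" (degrees; the focal length in pixels is half the picture's height over the tangent of half this angle, whatever the lens; pixels are square), "cx", "cy" (the principal point, pixels), "xyz" and "rotation" of the camera in the world. Camera axes: x right, y down, z forward; pixel columns grow to the right and rows downward; lengths in mm; the calibration is good to about 2 mm. A picture is of the moment at which its call begins: read the wrist's pose just before it. calibration takes no time and is no camera call; for the wrist camera it gives the pose at the moment of the call.
- hand_in(): hands the job in; it is judged then, once.
The state is a dict: "time": time; "joint_positions": joint angles; "qd": joint speeds; "joint_efforts": joint torques, N m; "tool_pos": TCP position; "eef_rot": TCP orientation; "contact_force": force on the tool from outside, world axes, zero at the start; "wrist_torque": the same for the moment, N m; "finger_gap": finger opening in mm; "gripper_force": force on a finger pad.
Only numpy, scipy, OpenCV 4.12 (cv2) and the standard library are available. Lean on these libraries where they do the work, as an engineer would, in place of code of your own. Each camera call takes 0.05 s, during which the arm holds its last target. There are 200 camera calls.

## Task

Clamp the flanged hub on the drilling fixture: slide the slotted washer sideways in under the raised T-handle nut, flat on the hub, until its slot is fully home round the stud, then screw the nut down by its T-bar, clockwise seen from above, half turn after half turn, until it holds the washer firmly hand-tight. Let go at the end, and leave the other things on the table where they are.

Things in the scene. Friction and masses are not known exactly. Their poses are not given: they have to be found in the camera images.
- fixture: Drilling fixture fast on the table: green base 190 x 150 x 20 mm with a lug at each x end (252 mm over both, 31 mm high). On it, fast, a bright flanged hub: flange 140 mm across, top 38 mm above the table; hub 84 mm across, its flat face 70 mm above the table. A fixed upright stud 20 mm thick in the middle rises to 145 mm. Origin: middle of the underside.
- seat (a point): Point on the stud's axis in the plane of the hub's top face (70 mm above the table), where the middle of the washer's underside comes to lie; z up.
- t_nut: Steel T-handle nut on the stud: body 32 mm across, 50 high, collar 40 mm across on its lowest 10; fast cross bar 14 mm thick, 150 long, axis 36 mm above the nut's underside. Origin: on the axis at the underside; z up, y along the bar. Underside starts 12.8 to 13.9 mm above the hub face. Turns easily (1 N at the bar's end), stays where left; 8 to 15 N at the bar's end is firmly hand-tight.
- nut_turn (a joint): Turn of the T-handle nut (rad): grows clockwise seen from above, the nut going down 0.64 mm per rad (4 mm a full turn); starts between 0 and 1.5; about 6.0 when the nut meets the washer lying flat on the hub (1.4 to 1.9 half turns), then it comes up firm over the next radian or so.
- slotted_washer: Loose steel slotted washer (C-washer), 0.33 to 0.45 kg, flat on the table left or right of the fixture: disc 80 mm across, 10 mm thick, open slot 23 mm wide from its middle to its +x edge (mouth flared to 29 mm, closed end 11.5 mm behind the middle); opposite, a flat handle tab 26 mm wide, ending 78 mm from the middle along -x. Origin: middle of the disc's underside; z up.
- step_block: Bystander: loose steel step block, 80 x 36 x 70 mm, five steps rising to its +x. Lies on the other side of the fixture from the washer. Origin: middle of the underside.
- spanner: Bystander: loose steel spanner 200 mm long along its x, lying on the table beyond the fixture to the left. Origin: middle of the underside.
- chip_brush: Bystander: loose wooden-handled brush 200 mm long along its x, lying on the table beyond the fixture to the right. Origin: middle of the underside.
- oil_bottle: Bystander: loose white oil bottle, 64 mm thick and 170 mm high, standing on the table to the left. Origin: middle of the underside.
There are look-alikes about, which are no part of the job. What is shaped like the slotted_washer but green or pink is not meant.

How it is judged (in metres and radians):
On the way:
1. the washer lies flat on the hub, its slot home round the stud under the nut (horizontal distance between slotted_washer and seat below 0.005 m and z of slotted_washer in the frame of seat between -0.002 and 0.003 m), for 0.2 s.
At the end, for the whole second after the job is handed in: The washer lies flat on the hub (underside within 2 mm of the hub face, tilt under 0.05 rad), its middle within 5 mm of the stud's axis, the nut presses on it with more than 40 N and stands still; no bystander shifted by more than 30 mm (horizontal distance between slotted_washer and seat below 0.005 m and z of slotted_washer in the frame of seat between -0.002 and 0.002 m and angle between slotted_washer's own z axis and vertical below 0.05 rad and contact force between t_nut and slotted_washer above 40 N and velocity of joint nut_turn between -0.05 and 0.05 rad/s); the robot touches nothing.
It fails at once if a bystander (step block, spanner, chip brush, oil bottle) is shifted by more than 30 mm (distance of any of step_block, spanner, chip_brush, oil_bottle from where it was at the start of the episode above 0.03 m).
It also fails if it takes over 72 s, if anything falls off the work surface, if the arm or the gripper's body presses on something with over 40 N, if the wrist force passes 120 N, or if a joint passes its speed limit or range.

## Working session

There is one attempt and no reset: what is moved stays moved. The work goes in short steps, Python scripts to look and compute and a tool call to move; the robot and the scene stay as the last step left them, time stands still between calls to the robot, and variables do not carry over. Pictures are saved under pics/ and viewed, at most 10 in all, crops included, and the job is handed in when it is done.

Besides the shell and the picture viewer there is one more tool, called after ">>>" in YAML: its name, and indented under it one key for each argument. move_arm: Moves the arm, as the interface text tells. Its arguments: {"type":"object","properties":{"targets":{"type":"string"},"newtons":{"type":"number"}},"required":["targets"]}

```bash
mkdir -p pics
python3 - <<'E'
from cell import robot,cams
import cv2,numpy as np
s=robot.observe();print(s)
for n in("top","side"):
    c=cams.calibration(n);print(n,c)
    im,d=cams.get_image(n);np.savez(n+".npz",im=im,d=d)
    cv2.imwrite(f"pics/{n}0.png",im[:,:,::-1])
E
```

```text
{'time': 0.0, 'joint_positions': array([-1.32467639,  0.31174354,  0.01403073,  1.51303037, -0.00443343,
        1.31915215, -0.02718053]), 'qd': array([ 3.00047528e-04,  7.21061641e-04,  1.22054229e-03, -7.84304230e-05,
        1.60306328e-04,  6.95470590e-04, -1.53340190e-03]), 'joint_efforts': array([ 3.37770916e-05, -3.79909801e+01,  1.46028567e-01, -2.30586344e+01,
        1.21631770e-02,  1.35492260e-02, -1.17401960e-06]), 'tool_pos': array([155.93285175, 526.74777055, 249.22203579]), 'eef_rot': array([-1.28019951e-04,  1.43388355e-01,  9.89665830e-01, -1.14400464e-03]), 'contact_force': array([-0.30634743,  0.76603156, -0.28587765]), 'wrist_torque': array([-0.0427008 ,  0.02383612,  0.00188614]), 'gripper_force': 0.0, 'finger_gap': 85.7214205871702}
top {'vfov': 56.51275274367809, 'cx': 326.57998008805095, 'cy': 234.3709502720135, 'xyz': array([ 467.68893066,   15.28124829, 1097.79029045]), 'rotation': array([ 0.02206256, -0.69994292,  0.71335605, -0.02676383])}
side {'vfov': 43.780556915056785, 'cx': 316.7875178866832, 'cy': 233.25769321707818, 'xyz': array([-191.19815994, -960.66458959, 1207.81026507]), 'rotation': array([-0.37798114,  0.8701725 , -0.28661993,  0.13333828])}
```

View pics/top0.png

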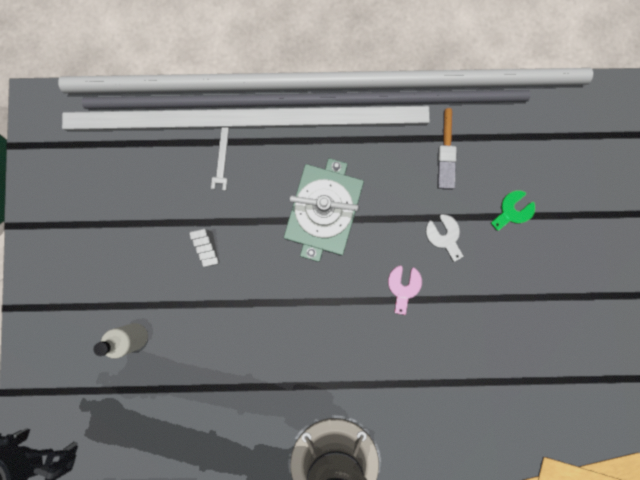

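View pics/side0.png

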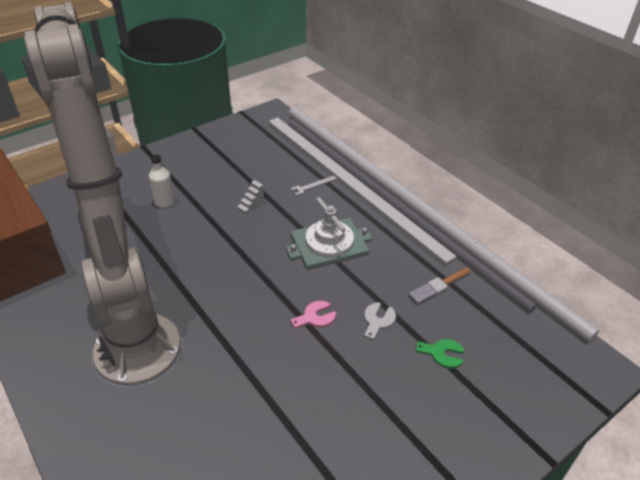

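The top view shows three washer-shaped things: grey steel at (443,231), pink at (405,283) and green at (515,207). The grey one fits, because green and pink are ruled out. The fixture stud is at about (324,203), with the T-bar running from (292,200) to (357,208). The step block is at (204,248), the bottle at (115,342), the spanner at (222,157) and the brush at (447,150).

```bash
cat > h.py <<'E'
import numpy as np,cv2
from scipy.spatial.transform import Rotation as R
from cell import robot,cams
def rot(q): q=np.array(q); return R.from_quat(np.r_[q[1:],q[0]]).as_matrix()
def ray(c,uv,z):
    uv=np.atleast_2d(uv).astype(float); f=240/np.tan(np.radians(c["vfov"]/2))
    d=np.c_[(uv[:,0]-c["cx"])/f,(uv[:,1]-c["cy"])/f,np.ones(len(uv))]@rot(c["rotation"]).T
    return c["xyz"]+d*((z-c["xyz"][2])/d[:,2])[:,None]
def cloud(c,d):
    f=240/np.tan(np.radians(c["vfov"]/2)); v,u=np.mgrid[:480,:640]
    p=np.stack([(u-c["cx"])/f*d,(v-c["cy"])/f*d,d],-1)
    return p@rot(c["rotation"]).T+c["xyz"]
def proj(c,p):
    f=240/np.tan(np.radians(c["vfov"]/2)); q=(np.atleast_2d(p)-c["xyz"])@rot(c["rotation"])
    return np.c_[q[:,0]/q[:,2]*f+c["cx"],q[:,1]/q[:,2]*f+c["cy"]]
def washer(c,m,z):
    # mask -> disc middle and slot heading: rim circle fit on contour points, tab tip
    cn=max(cv2.findContours(m.astype(np.uint8),0,cv2.CHAIN_APPROX_NONE)[0],key=cv2.contourArea)[:,0]
    P=ray(c,cn,z)[:,:2]; o=P.mean(0)
    for _ in range(30):
        r=np.linalg.norm(P-o,axis=1); k=abs(r-40)<(6 if _>10 else 12)
        A=np.c_[2*P[k],np.ones(k.sum())]; o=np.linalg.lstsq(A,(P[k]**2).sum(1),rcond=None)[0][:2]
    r=np.linalg.norm(P-o,axis=1); t=P[r>55].mean(0); h=o-t
    rad=np.sqrt(np.mean(r[k]**2))
    return o,np.arctan2(h[1],h[0]),rad,r.max(),k.sum()
E
python3 - <<'E'
from h import *
for n in("top","side"):
    c=cams.calibration(n);D=np.load(n+".npz");im,d=D["im"],D["d"]
    P=cloud(c,d); print(n,"table z",np.median(P[300:330,200:280,2]) )
    hsv=cv2.cvtColor(im,cv2.COLOR_RGB2HSV)
    m=(hsv[...,1]<60)&(hsv[...,2]>125)
    roi=np.zeros_like(m)
    if n=="top": roi[205:268,415:470]=1
    else: roi[295:340,358:402]=1
    print("washer",washer(c,m&roi,10))
    # fixture
    r=np.zeros_like(m)
    if n=="top": r[150:270,270:375]=1
    else: r[190:270,280:375]=1
    for z0,z1 in((33,43),(65,75),(100,160)):
        k=r&(P[...,2]>z0)&(P[...,2]<z1); q=P[k]
        print(z0,k.sum(),q.mean(0),cv2.minEnclosingCircle(q[:,:2].astype(np.float32)))
        if z0==100:
            x=q[:,:2]-q[:,:2].mean(0); u,s,v=np.linalg.svd(x,full_matrices=False);print("bar dir",v[0],np.ptp(x@v[0]),q[:,2].max(), np.median(q[:,2]))
    g=r&(hsv[...,0]>60)&(hsv[...,0]<95)&(hsv[...,1]>40)
    cn=np.vstack([x for x in cv2.findContours(g.astype(np.uint8),0,1)[0] if len(x)>10])
    print("green",cv2.minAreaRect(ray(c,cn[:,0],20)[:,:2].astype(np.float32)))
im=np.load("top.npz")["im"];im2=np.load("side.npz")["im"]
a=cv2.resize(im[150:270,270:550],None,fx=2.8,fy=2.8,interpolation=2);b=cv2.resize(im2[190:340,280:480],None,fx=1.6,fy=1.6)
b=cv2.copyMakeBorder(b,0,0,0,a.shape[1]-b.shape[1],0)
cv2.imwrite("pics/crop0.png",np.vstack([a,b])[:,:,::-1])
E
```

```text
top table z 1.5448150979973434
washer (array([ 545.6362337 , -277.37805464]), np.float64(0.48181566524436237), np.float64(40.99229767336825), np.float64(79.39837417329014), np.int64(83))
33 1431 [600.71730069  13.94673911  38.97470057] ((605.3223266601562, 11.061529159545898), 112.54859161376953)
65 634 [600.88765596  14.13158127  71.09170892] ((604.442626953125, 13.618205070495605), 42.05558395385742)
100 528 [603.15125449  13.76479347 129.3494942 ] ((604.0865478515625, 13.404350280761719), 74.66312408447266)
bar dir [-0.15641634 -0.98769121] 149.23856916147122 150.19253700027105 127.29941872337838Traceback (most recent call last):
  File "<stdin>", line 21, in <module>
    return _nx.concatenate(arrs, 0, dtype=dtype, casting=casting)
           ~~~~~~~~~~~~~~~^^^^^^^^^^^^^^^^^^^^^^^^^^^^^^^^^^^^^^^
ValueError: need at least one array to concatenate
```

Run:
```python
from h import *
c=cams.calibration("side");D=np.load("side.npz");im,d=D["im"],D["d"];P=cloud(c,d)
hsv=cv2.cvtColor(im,cv2.COLOR_RGB2HSV);m=(hsv[...,1]<60)&(hsv[...,2]>125);roi=np.zeros_like(m);roi[295:345,355:405]=1
print("side washer",washer(c,m&roi,10))
r=np.zeros_like(m);r[190:270,280:375]=1
for z0,z1 in((65,75),(110,135)):
    q=P[r&(P[...,2]>z0)&(P[...,2]<z1)];print(z0,np.median(q[:,2]),cv2.minEnclosingCircle(q[:,:2].astype(np.float32)))
ct=cams.calibration("top")
for z in(2.,10.): print(ray(ct,[443,231],z))
im=np.load("top.npz")["im"];im2=np.load("side.npz")["im"]
a=cv2.resize(im[150:320,280:550],None,fx=2.8,fy=2.8,interpolation=2)
cv2.imwrite("pics/crop0.png",a[:,:,::-1])
```

```text
side washer (array([ 546.71339596, -276.46667059]), np.float64(0.48793697014560466), np.float64(39.601933206124606), np.float64(78.3314956827738), np.int64(65))
65 69.32912175352362 ((602.9447631835938, 12.504436492919922), 45.26460266113281)
110 123.81576109813068 ((601.0704345703125, 13.805328369140625), 76.18923950195312)
[[ 546.35901668 -279.8273067     2.        ]]
[[ 545.78467258 -277.67281741   10.        ]]
```

View pics/crop0.png

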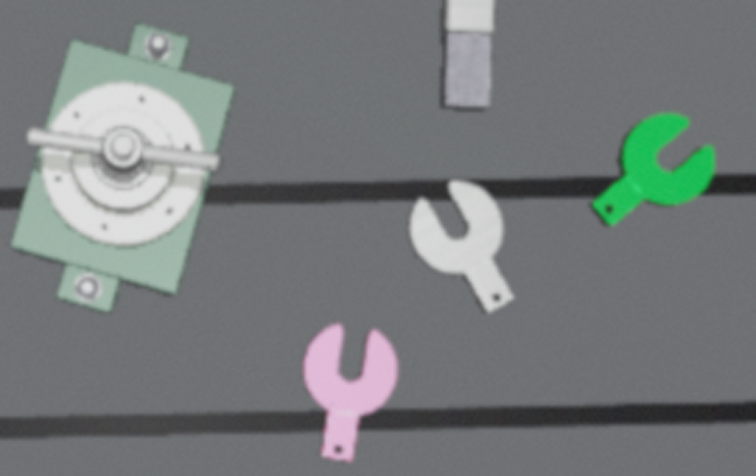

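>>> move_arm:
  targets: "0 -3.6 -2.6 0 0 0 0;0 -3.6 -2.6 0 0 0 0;0 -3.6 -2.6 0 0 0 0;0 -3.6 -2.6 0 0 0 0;0 -3.6 -2.6 0 0 0 0;0 -3.6 -2.6 0 0 0 0;0 -3.6 -2.6 0 0 0 0;0 -3.6 -2.6 0 0 0 0;0 -3.6 -2.6 0 0 0 0;0 -3.6 -2.6 0 0 0 0;0 -3.6 -2.6 0 0 0 0;0 -3.6 -2.6 0 0 0 0"

```text
time: 1.3
tool_pos: [482.3, 104.2, 250.0]
eef_rot: [-0.0, 0.143, 0.99, 0.0]
contact_force: [1.4, 0.7, -1.0]
finger_gap: 85.6
gripper_force: 0.0
```

The crop confirms the choice: the grey washer (455,235 in the crop) has its slot up-left and its tab at (495,297), and the coloured copies lie either side of it.

>>> move_arm:
  targets: "0 -1.25 -3.9 0 0 0 0;0 -1.25 -3.9 0 0 0 0;0 -1.25 -3.9 0 0 0 0;0 -1.25 -3.9 0 0 0 0;0 -1.25 -3.9 0 0 0 0;0 -1.25 -3.9 0 0 0 0;0 -1.25 -3.9 0 0 0 0;0 -1.25 -3.9 0 0 0 0;0 -1.25 -3.9 0 0 0 0;0 -1.25 -3.9 0 0 0 0"

```text
time: 2.3
tool_pos: [490.8, -304.9, 249.8]
eef_rot: [-0.0, 0.143, 0.99, 0.0]
contact_force: [0.1, -0.8, 0.3]
finger_gap: 85.3
gripper_force: 0.0
```

>>> move_arm:
  targets: "0 0 0 0 0 0 8.5;0 0 0 0 0 0 8.5;0 0 0 0 0 0 8.5;0 0 0 0 0 0 8.5;0 0 0 0 0 0 8.5;0 0 0 0 0 0 8.5;0 0 0 0 0 0 8.5;0 0 0 0 0 0 8.5;0 0 0 0 0 0 8.5;0 0 0 0 0 0 8.5;0 0 0 0 0 0 8.5;0 0 0 0 0 0 8.5"

```text
time: 3.5
tool_pos: [490.9, -303.3, 249.7]
eef_rot: [-0.001, 0.861, 0.509, -0.0]
contact_force: [0.6, 0.2, 0.6]
finger_gap: 85.8
gripper_force: 0.0
```

>>> move_arm:
  targets: "0 0 0 2 0 0 8.5;0 0 0 2 0 0 8.5;0 0 0 2 0 0 8.5;0 0 0 2 0 0 8.2;0 0 0 0 0 0 0;0 0 0 0 0 0 0"

```text
time: 4.1
tool_pos: [490.9, -303.6, 170.1]
eef_rot: [-0.0, 0.97, 0.242, -0.001]
contact_force: [0.1, 0.4, 0.5]
finger_gap: 85.4
gripper_force: 0.0
```

```bash
cat >> h.py <<'E'
def pose():
    s=robot.observe();M=rot(s["eef_rot"]);return s,s["tool_pos"],M,np.degrees(np.arctan2(M[1,1],M[0,1]))
def to(p):
    s,t,M,y=pose();return M.T@(np.array(p)-t)
E
python3 - <<'E'
from h import *
s,t,M,y=pose();print(t,"yaw y",y,s["joint_positions"],to([491.2,-305.9,100]))
c=cams.calibration("wrist");im,d=cams.get_image("wrist");np.savez("w1.npz",im=im,d=d)
cv2.imwrite("pics/w1.png",im[:,:,::-1])
c2=cams.calibration("top");im2,_=cams.get_image("top")
hsv=cv2.cvtColor(im,cv2.COLOR_RGB2HSV);m=(hsv[...,1]<60)&(hsv[...,2]>125)
try: print(washer(c,m,10))
except Exception as e: print(e)
print(c)
E
```

```text
[ 490.89892925 -303.55616997  170.08875329] yaw y -62.00483243576657 [-0.20491968  0.657695    1.15021492  1.58532537 -0.61535379  1.30738784
 -0.04810818] [-0.76414295  2.25729043 70.08807492]
(array([ 542.10039642, -276.89486307]), np.float64(0.49748136142221955), np.float64(40.29461807571786), np.float64(74.4587308124669), np.int64(385))
{'vfov': 58.30915376442484, 'cx': 316.1547356125254, 'cy': 245.5022520181601, 'xyz': array([ 550.39383548, -270.69168911,  291.82975955]), 'rotation': array([ 0.11760743,  0.84885375, -0.51043338, -0.07122895])}
```

View pics/w1.png

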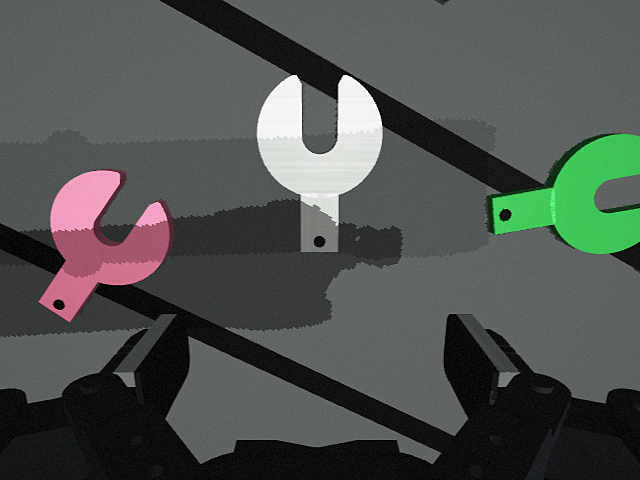

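The wrist view shows the grey washer in the middle: disc centre about (320,134), tab from (301,195) to (338,252). Pink is at left and green at right.

Run:
```python
from h import *
s,t,M,y=pose();c=cams.calibration("wrist");im=np.load("w1.npz")["im"]
hsv=cv2.cvtColor(im,cv2.COLOR_RGB2HSV);m=(hsv[...,1]<40)&(hsv[...,2]>118);roi=np.zeros_like(m);roi[70:256,250:390]=1
print(washer(c,m&roi,10))
p=ray(c,[[319.5,134],[319.5,252],[301,225],[338,225]],10);print(p)
print("grasp",to(p[1]+(p[0]-p[1])/np.linalg.norm(p[0]-p[1])*16+[0,0,12]))
```

```text
(array([ 544.91752765, -277.12055792]), np.float64(0.4907386980388941), np.float64(39.93378093730737), np.float64(76.82658296069182), np.int64(316))
[[ 546.71240009 -276.3559076    10.        ]
 [ 477.42267605 -313.22799477   10.        ]
 [ 488.36795299 -293.25800525   10.        ]
 [ 500.04746794 -315.33569356   10.        ]]
grasp [ -0.65045692   0.98065673 149.46922258]
```

>>> move_arm:
  targets: "0 -0.06 0.1 3 0 0 0;0 0 0 3 0 0 0;0 0 0 3 0 0 0;0 0 0 3 0 0 0;0 0 0 1.5 0 0 0;0 0 0 1 0 0 0;0 0 0 0.5 0 0 0;0 0 0 0 0 0 0"

```text
time: 5.0
tool_pos: [491.4, -305.4, 20.9]
eef_rot: [0.0, 0.971, 0.241, 0.0]
contact_force: [-0.6, 0.0, -0.9]
finger_gap: 85.3
gripper_force: 0.0
```

>>> move_arm:
  targets: "1 0 0 0 0 0 0;1 0 0 0 0 0 0;1 0 0 0 0 0 0;1 0 0 0 0 0 0;1 0 0 0 0 0 0;1 0 0 0 0 0 0;1 0 0 0 0 0 0;1 0 0 0 0 0 0"
  newtons: 100

```text
time: 5.8
tool_pos: [491.3, -305.3, 21.2]
eef_rot: [0.0, 0.971, 0.24, 0.0]
contact_force: [-1.2, 0.9, 5.8]
finger_gap: 22.4
gripper_force: 98.6
```

>>> move_arm:
  targets: "1 0 0 -0.5 0 0 0;1 0 0 -1 0 0 0;1 0 0 -1.5 0 0 0;1 0 0 -2 0 0 0;1 0 0 -2 0 0 0;1 0 0 -2 0 0 0;1 0 0 -1 0 0 0;1 0 0 0 0 0 0;1 0 0 0 0 0 0"

```text
time: 6.7
tool_pos: [490.6, -304.5, 119.9]
eef_rot: [-0.0, 0.971, 0.24, -0.0]
contact_force: [0.0, 0.6, -4.1]
finger_gap: 22.8
gripper_force: 98.6
```

```bash
cat >> h.py <<'E'
def held(name=None):
    # washer pose in tool frame from wrist depth: plane fit of bright, in-range points
    s,t,M,y=pose();c=cams.calibration("wrist");im,d=cams.get_image("wrist")
    if name: cv2.imwrite(name,im[:,:,::-1])
    P=(cloud(c,d)-t)@M; return im,d,P,M,c,t
E
python3 - <<'E'
from h import *
im,d,P,M,c,t=held("pics/w2.png"); print(robot.observe()["wrist_torque"],t)
x,y,z=P[...,0],P[...,1],P[...,2]
for k in (-1,1):
    q=P[(abs(y)<45)&(k*x>25)&(k*x<110)&(abs(z)<40)&(d>0)]; print(k,len(q))
    if len(q)>100:
        A=np.c_[q[:,:2],np.ones(len(q))]; s=np.linalg.lstsq(A,q[:,2],rcond=None)[0]; print("z=ax+by+c",s,"x",np.percentile(q[:,0],[1,99]),"y",np.percentile(q[:,1],[1,99]), cv2.minEnclosingCircle(q[:,:2].astype(np.float32)))
E
```

```text
[-0.06402467  0.13493056  0.06706087] [ 490.63693953 -304.49953732  119.87024194]
-1 0
1 41148
z=ax+by+c [1.96135294e-02 1.10334261e-03 1.30681583e+01] x [26.28787811 94.9646869 ] y [-38.8697849   36.67440761] ((61.32896423339844, -1.0273476839065552), 40.36250305175781)
```

View pics/w2.png

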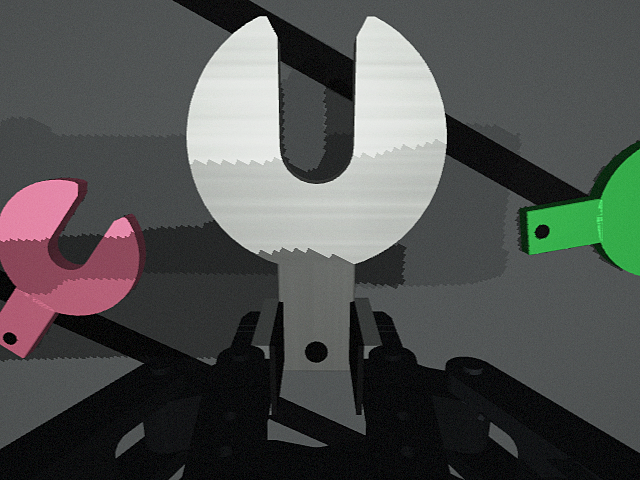

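The washer is held level in the jaws, with disc centre at pixel (317,137) and tab between the pads at (316,340). I'll carry it to a standoff in front of the nut, heading square to the bar.

>>> move_arm:
  targets: "1 0 0 -0.8 0 0 7.4;1 0 0 -0.8 0 0 7.4;1 0 0 -0.8 0 0 7.4;1 0 0 -0.8 0 0 7.4;1 0 0 -0.8 0 0 7.4;1 0 0 0 0 0 0"

```text
time: 7.35
tool_pos: [490.8, -305.0, 160.0]
eef_rot: [0.0, 0.997, -0.08, -0.0]
contact_force: [0.1, -0.8, -4.0]
finger_gap: 22.6
gripper_force: 98.6
```

>>> move_arm:
  targets: "1 -0.4 -1.5 0 0 0 0;1 -0.6 -3 0 0 0 0;1 -0.8 -4 0 0 0 0;1 -0.8 -4 0 0 0 0;1 -0.8 -4 0 0 0 0;1 -0.8 -4 0 0 0 0;1 -0.8 -4 0 0 0 0;1 -0.8 -4 0 0 0 0;1 -0.5 -3 0 0 0 0;1 -0.3 -1.5 0 0 0 0;1 0 0 0 0 0 0;1 0 0 0 0 0 0"

```text
time: 8.55
tool_pos: [477.7, 30.9, 159.7]
eef_rot: [0.0, 0.997, -0.079, -0.001]
contact_force: [0.3, -0.8, -3.9]
finger_gap: 22.7
gripper_force: 98.9
```

Run:
```python
from h import *
s,t,M,yw=pose();print(t,yw,s["joint_positions"],s["contact_force"],s["wrist_torque"])
im,d,P,M,c,t=held("pics/w3.png")
W=P@M.T+t
x,y,z=P[...,0],P[...,1],P[...,2]
q=P[(abs(y)<45)&(x>25)&(x<105)&(abs(z)<40)&(d>0)];A=np.c_[q[:,:2],np.ones(len(q))]
print(np.linalg.lstsq(A,q[:,2],rcond=None)[0],cv2.minEnclosingCircle(q[:,:2].astype(np.float32)))
near=np.linalg.norm(W[...,:2]-[603.5,13],axis=2)<85
for a,b in((33,43),(65,75),(108,135),(138,150)):
    k=near&(W[...,2]>a)&(W[...,2]<b)&(d>0);q=W[k]
    if len(q)>20:
        print(a,len(q),np.median(q[:,2]),cv2.minEnclosingCircle(q[:,:2].astype(np.float32)))
        if a==108:
            u=np.linalg.svd(q[:,:2]-q[:,:2].mean(0),full_matrices=False)[2][0];print("bar",np.degrees(np.arctan2(u[1],u[0])))
im2,d2=cams.get_image("side");cv2.imwrite("pics/s3.png",cv2.resize(im2[150:300,240:440],None,fx=4,fy=4)[:,:,::-1])
```

```text
[477.72993442  30.90380705 159.68838821] -99.08418305954783 [-1.04311404  0.48785354  1.27041624  1.86601956 -0.50636097  1.17137246
 -1.32594375] [ 0.25503821 -0.80933267 -3.92571029] [-0.01986694  0.2164379   0.02605665]
[1.98283941e-02 4.15085076e-04 1.29935907e+01] ((60.724464416503906, -0.21815471351146698), 40.30298614501953)
33 8746 36.253731762474544 ((601.7587890625, 14.243249893188477), 69.74102020263672)
65 7160 68.40221261281147 ((596.0211181640625, 15.102298736572266), 41.10593032836914)
138 29688 145.38798269744655 ((537.7730712890625, 21.491775512695312), 40.27095031738281)
```

View pics/w3.png

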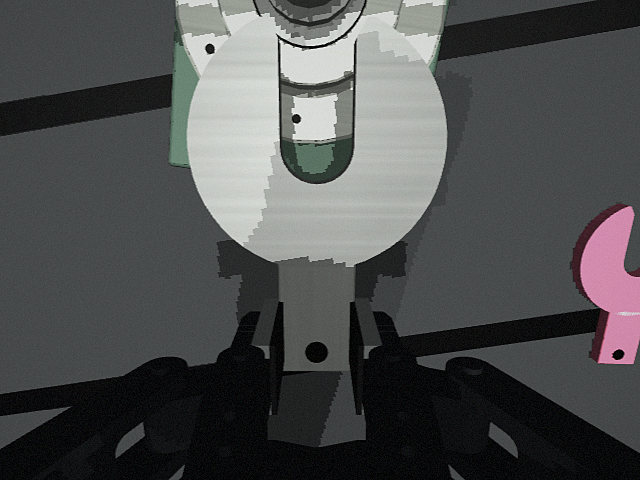

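The wrist view shows the slot (col 317, rows 35–183) facing the nut, with the collar arcs centred near col 312. I'll shift left about 2.5 mm and feel for the hub face.

>>> move_arm:
  targets: "1 0 -0.25 1.5 0 0 0;1 0 0 2 0 0 0;1 0 0 1.5 0 0 0;1 0 0 1 0 0 0;1 0 0 0.3 0 0 0;1 0 0 0 0 0 0;1 0 0 0 0 0 0"

```text
time: 9.35
tool_pos: [479.5, 33.6, 97.8]
eef_rot: [0.0, 0.997, -0.08, 0.001]
contact_force: [0.5, -0.1, -3.3]
finger_gap: 23.2
gripper_force: 98.8
```

>>> move_arm:
  targets: "1 0 0 0.1 0 0 0;1 0 0 0.1 0 0 0;1 0 0 0 0 0 0"

```text
time: 9.65
tool_pos: [478.9, 34.0, 95.5]
eef_rot: [-0.0, 0.997, -0.08, 0.0]
contact_force: [-0.4, 0.8, -4.1]
finger_gap: 23.1
gripper_force: 98.8
```

>>> move_arm:
  targets: "1 0 0 0.1 0 0 0;1 0 0 0 0 0 0"

```text
time: 9.85
tool_pos: [478.8, 33.9, 94.3]
eef_rot: [-0.0, 0.997, -0.08, -0.0]
contact_force: [0.1, -0.4, -4.9]
finger_gap: 22.7
gripper_force: 98.8
```

>>> move_arm:
  targets: "1 0 0 0.1 0 0 0;1 0 0 0 0 0 0"

```text
time: 10.05
tool_pos: [478.7, 33.9, 93.2]
eef_rot: [-0.0, 0.997, -0.08, -0.0]
contact_force: [0.2, 0.1, -4.1]
finger_gap: 22.8
gripper_force: 98.8
```

>>> move_arm:
  targets: "1 0 0 0.1 0 0 0;1 0 0 0 0 0 0"

```text
time: 10.25
tool_pos: [478.9, 33.8, 92.3]
eef_rot: [-0.0, 0.997, -0.08, 0.0]
contact_force: [-0.0, 0.3, -3.5]
finger_gap: 22.7
gripper_force: 98.9
```

>>> move_arm:
  targets: "1 0 0 0.1 0 0 0;1 0 0 0 0 0 0"

```text
time: 10.45
tool_pos: [479.0, 33.8, 91.4]
eef_rot: [-0.0, 0.997, -0.08, 0.0]
contact_force: [-0.9, 0.3, -2.4]
finger_gap: 22.8
gripper_force: 99.1
```

>>> move_arm:
  targets: "1 0 0 -0.1 0 0 0;1 1 0 0 0 0 0;1 1 0 0 0 0 0;1 0.5 0 0 0 0 0;1 0 0 0 0 0 0"

```text
time: 10.95
tool_pos: [504.9, 29.3, 92.4]
eef_rot: [0.001, 0.997, -0.08, 0.001]
contact_force: [-0.6, 0.5, -3.7]
finger_gap: 22.6
gripper_force: 98.9
```

Run:
```python
from h import *
s,t,M,yw=pose();print(t,yw,s["contact_force"])
im,d,P,M,c,t=held("pics/w4.png")
```

```text
[504.93550015  29.29540998  92.39761269] -99.1895462751922 [-0.58396338  0.46772319 -3.69705641]
```

View pics/w4.png

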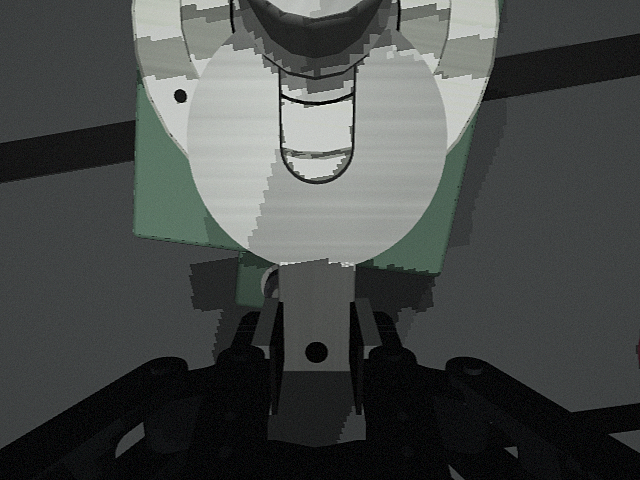

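The wrist view shows the flange spanning cols 133–499 (centre 316) and the slot 280–354 (centre 317), so they are aligned. I'll slide in.

>>> move_arm:
  targets: "1 0.6 0 0 0 0 0;1 0.6 0 0 0 0 0;1 0.6 0 0 0 0 0;1 0.6 0 0 0 0 0;1 0.6 0 0 0 0 0;1 0 0 0 0 0 0"

```text
time: 11.6
tool_pos: [534.4, 24.7, 92.4]
eef_rot: [0.0, 0.997, -0.08, 0.001]
contact_force: [-0.6, -0.1, -4.0]
finger_gap: 22.3
gripper_force: 98.9
```

>>> move_arm:
  targets: "1 0.3 0 0 0 0 0;1 0.3 0 0 0 0 0;1 0 0 0 0 0 0"

```text
time: 11.9
tool_pos: [539.6, 24.0, 92.4]
eef_rot: [0.0, 0.997, -0.08, 0.0]
contact_force: [0.5, 0.4, -4.2]
finger_gap: 22.4
gripper_force: 99.0
```

>>> move_arm:
  targets: "1 0.15 0 0 0 0 0;1 0.15 0 0 0 0 0;1 0 0 0 0 0 0"

```text
time: 12.2
tool_pos: [542.3, 23.6, 92.3]
eef_rot: [0.0, 0.997, -0.08, 0.0]
contact_force: [-0.1, -0.8, -4.4]
finger_gap: 22.7
gripper_force: 99.0
```

>>> move_arm:
  targets: "1 0.1 0 0 0 0 0;1 0.1 0 0 0 0 0;1 0 0 0 0 0 0"

```text
time: 12.5
tool_pos: [544.2, 23.3, 92.3]
eef_rot: [0.0, 0.997, -0.08, 0.0]
contact_force: [-0.1, -0.3, -3.3]
finger_gap: 22.3
gripper_force: 99.0
```

>>> move_arm:
  targets: "1 0.1 0 0 0 0 0;1 0 0 0 0 0 0"

```text
time: 12.7
tool_pos: [544.9, 23.1, 92.2]
eef_rot: [-0.0, 0.997, -0.08, -0.0]
contact_force: [-0.3, -0.4, -3.4]
finger_gap: 22.5
gripper_force: 99.0
```

>>> move_arm:
  targets: "1 0.1 0 0 0 0 0;1 0 0 0 0 0 0"

```text
time: 12.9
tool_pos: [545.0, 23.1, 92.0]
eef_rot: [-0.0, 0.997, -0.08, -0.001]
contact_force: [-3.5, 1.3, -2.6]
finger_gap: 22.5
gripper_force: 99.1
```

>>> move_arm:
  targets: "1 0.1 0 0 0 0 0;1 0 0 0 0 0 0"

```text
time: 13.1
tool_pos: [545.1, 23.1, 91.7]
eef_rot: [-0.0, 0.997, -0.08, -0.002]
contact_force: [-5.8, 0.2, -1.9]
finger_gap: 22.6
gripper_force: 99.2
```

The slot is home (contact at x=545). I'll back off 1.5 mm to centre it, set it down and release.

>>> move_arm:
  targets: "1 -0.15 0 0 0 0 0;1 -0.13 0 0 0 0 0;1 0 0 0.1 0 0 0;1 0 0 0 0 0 0"

```text
time: 13.5
tool_pos: [544.8, 23.1, 91.5]
eef_rot: [0.0, 0.997, -0.08, 0.001]
contact_force: [-0.5, 0.7, -2.9]
finger_gap: 22.4
gripper_force: 99.1
```

>>> move_arm:
  targets: "1 0 0 0.05 0 0 0;1 0 0 0 0 0 0;1 0 0 0 0 0 0"

```text
time: 13.8
tool_pos: [544.9, 23.2, 91.3]
eef_rot: [-0.0, 0.997, -0.08, 0.001]
contact_force: [-0.2, -0.1, -0.6]
finger_gap: 22.8
gripper_force: 99.3
```

>>> move_arm:
  targets: "1 -0.12 0 0 0 0 0;1 0 0 0 0 0 0;0.6 0 0 0 0 0 0;0.4 0 0 0 0 0 0;0.4 0 0 0 0 0 0;0.4 0 0 0 0 0 0"

```text
time: 14.4
tool_pos: [543.0, 23.3, 90.9]
eef_rot: [0.0, 0.997, -0.08, 0.0]
contact_force: [-0.2, -0.1, 0.4]
finger_gap: 51.4
gripper_force: 0.0
```

>>> move_arm:
  targets: "0.4 0 0 -0.5 0 0 0;0.4 0 0 -1.5 0 0 0;0.4 0 0 -2 0 0 0;0.4 0 0 -2 0 0 0;0.4 0 0 -2 0 0 0;0.4 0 0 0 0 0 0;0.4 0 0 0 0 0 0"

```text
time: 15.1
tool_pos: [543.4, 23.4, 171.6]
eef_rot: [-0.0, 0.997, -0.08, 0.001]
contact_force: [-0.4, 0.5, -0.3]
finger_gap: 51.1
gripper_force: 0.0
```

Run:
```python
from h import *
s,t,M,yw=pose();print(t,yw,s["finger_gap"],s["joint_positions"])
im,d,P,M,c,t=held("pics/w5.png"); np.savez("w5.npz",im=im,d=d)
W=P@M.T+t
ok=(d>0)
k=ok&(W[...,2]>74)&(W[...,2]<86)&(np.linalg.norm(W[...,:2]-[603.5,13],axis=2)<50)
q=W[k];print("washer top",len(q),np.median(q[:,2]))
A=np.c_[q[:,:2]-[603.5,13],np.ones(len(q))];print("plane",np.linalg.lstsq(A,q[:,2],rcond=None)[0])
# rim circle
o,a=washer(c,(k).astype(np.uint8),80)[:2];print(o,washer(c,k,80))
k=ok&(W[...,2]>32)&(W[...,2]<42)&(np.linalg.norm(W[...,:2]-[603.5,13],axis=2)<80);print("flange",cv2.minEnclosingCircle(W[k][:,:2].astype(np.float32)))
ct=cams.calibration("top");im,d=cams.get_image("top");W=cloud(ct,d)
k=(d>0)&(W[...,2]>110)&(W[...,2]<134)&(np.linalg.norm(W[...,:2]-[604,13],axis=2)<80)&(np.linalg.norm(W[...,:2]-[604,13],axis=2)>20)
q=W[k][:,:2];print(cv2.minAreaRect(q.astype(np.float32)),len(q))
```

```text
[543.3623602   23.37981802 171.64493639] -99.18458515961973 51.08065860438697 [-0.8670719   0.58697874  1.17412971  1.68050502 -0.56707355  1.26086966
 -1.30245614]
washer top 11479 78.2071451406015
plane [-2.42781069e-04 -3.64933753e-04  7.82055493e+01]
[590.72187155  15.82615786] (array([590.72187155,  15.82615786]), np.float64(nan), np.float64(36.17404776944824), np.float64(38.184162485615836), np.int64(122))
flange ((603.254638671875, 14.148276329040527), 70.17477416992188)
((592.0501708984375, -57.566646575927734), (5.594422817230225, 12.383569717407227), 70.53382110595703) 16h.py:23: RuntimeWarning: Mean of empty slice.
  r=np.linalg.norm(P-o,axis=1); t=P[r>55].mean(0); h=o-t
  ret = um.true_divide(
```

View pics/w5.png

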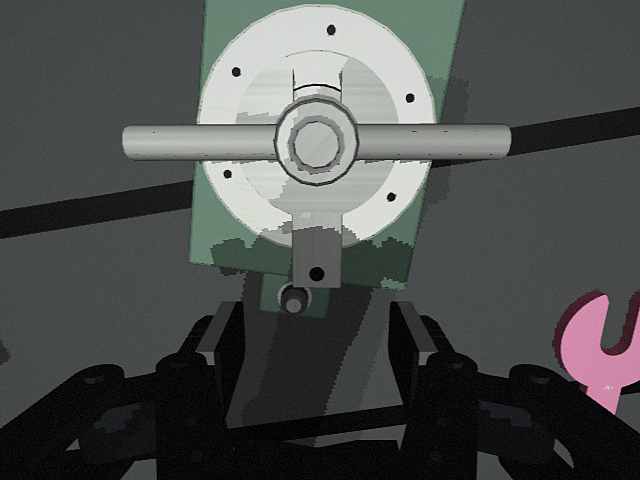

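The wrist view shows the washer flat round the stud, tab at (317,250). The bar is horizontal in the image from (123,142) to (510,141), with the nut centre at (316,143). Next I'll take the bar's +y end with the jaws as a loose fork.

>>> move_arm:
  targets: "0.4 0 0 -1 0 0 -8.2;0.4 0 0 0 0 0 -8.2;0.4 0 0 0 0 0 -8.2;0.4 0 0 0 0 0 -8.2;0.4 0 0 0 0 0 -8.2;0.4 0 0 0 0 0 -8.2;0.4 0 0 0 0 0 -8.2;0.4 0 0 0 0 0 -8.2;0.4 0 0 0 0 0 -8.2;0.4 0 0 0 0 0 -8.2;0.4 0 0 0 0 0 -8.2;0.4 0 0 0 0 0 0"

```text
time: 16.4
tool_pos: [542.3, 23.5, 179.9]
eef_rot: [-0.001, 0.76, 0.649, -0.001]
contact_force: [-0.2, -0.5, 0.5]
finger_gap: 51.4
gripper_force: 0.0
```

>>> move_arm:
  targets: "0.4 1.9 2 0 0 0 0;0.4 1.9 2 0 0 0 0;0.4 1.9 2 0 0 0 0;0.4 0 0 0 0 0 0;0.4 0 0 0 0 0 0"

```text
time: 16.9
tool_pos: [610.7, 70.4, 179.6]
eef_rot: [-0.0, 0.761, 0.649, -0.001]
contact_force: [-0.6, -0.9, 0.1]
finger_gap: 51.3
gripper_force: 0.0
```

Run:
```python
from h import *
s,t,M,yw=pose();print(t,yw,s["joint_positions"],to([613,71,120]))
```

```text
[610.69147635  70.41731836 179.60299079] -9.062592867106245 [-0.62430606  0.57381395  0.75213176  1.45013243 -0.39641762  1.2760494
  0.00539253] [ 1.04357405  2.30861019 59.59669943]
```

>>> move_arm:
  targets: "0.4 0.1 0.2 2 0 0 0;0.4 0 0 2 0 0 0;0.4 0 0 1.5 0 0 0;0.4 0 0 0.5 0 0 0;0.6 0 0 0 0 0 0;0.8 0 0 0 0 0 0;0.8 0 0 0 0 0 0;0.8 0 0 0 0 0 0"
  newtons: 30

```text
time: 17.7
tool_pos: [613.9, 71.0, 121.7]
eef_rot: [0.0, 0.76, 0.65, 0.001]
contact_force: [0.6, -0.4, -0.5]
finger_gap: 16.8
gripper_force: 0.0
```

>>> move_arm:
  targets: "0.8 -0.06 0.81 0 0 0 8;0.8 -0.06 0.81 0 0 0 8;0.8 -0.06 0.81 0.01 0 0 8;0.8 -0.06 0.81 0.01 0 0 8;0.8 0 0 0 0 0 0"

```text
time: 18.2
tool_pos: [643.1, 56.5, 120.9]
eef_rot: [0.001, 0.91, 0.415, 0.0]
contact_force: [0.3, -0.6, 0.1]
finger_gap: 17.2
gripper_force: 0.0
```

Run:
```python
from h import *
s,t,M,yw=pose();r=t[:2]-[603.7,13.8];print(t,yw,np.linalg.norm(r),np.degrees(np.arctan2(r[1],r[0])),s["joint_positions"],M.T@s["contact_force"],s["finger_gap"])
```

```text
[643.09764501  56.53719772 120.91248797] -41.01508558032416 58.12609139541681 47.32832902925683 [-0.61620856  0.72280899  0.84167553  1.43050013 -0.54915554  1.2314292
 -0.43343891] [-0.20650495  0.61787078 -0.0508389 ] 17.195627492036646
```

>>> move_arm:
  targets: "0.8 -0.06 0.81 0.01 0 0 8;0.8 -0.06 0.81 0.01 0 0 8;0.8 -0.06 0.81 0.01 0 0 8;0.8 -0.06 0.81 0.01 0 0 8;0.8 -0.06 0.81 0.01 0 0 8;0.8 -0.06 0.81 0.01 0 0 8;0.8 -0.06 0.81 0.01 0 0 8;0.8 -0.06 0.81 0.01 0 0 8;0.8 -0.06 0.81 0.01 0 0 8;0.8 -0.06 0.81 0.01 0 0 8;0.8 0 0 0 0 0 0"

```text
time: 19.3
tool_pos: [653.5, -17.6, 119.9]
eef_rot: [0.0, 0.964, -0.267, 0.0]
contact_force: [-0.2, 0.1, -0.5]
finger_gap: 16.8
gripper_force: 0.0
```

Run:
```python
from h import *
s,t,M,yw=pose();r=t[:2]-[603.7,13.8];print(t,yw,np.linalg.norm(r),np.degrees(np.arctan2(r[1],r[0])),s["joint_positions"],M.T@s["contact_force"],s["finger_gap"])
```

```text
[653.5041473  -17.56632781 119.92131697] -120.91988877356377 58.85830110249618 -32.202456691065045 [-0.61028728  0.86767417  1.12882023  1.40852602 -0.78396016  1.35078571
 -1.56801005] [-0.25140301 -0.00495654  0.51431967] 16.8199935703355
```

>>> move_arm:
  targets: "0.8 -0.06 0.81 0.01 0 0 8;0.8 -0.06 0.81 0.01 0 0 8;0.8 -0.06 0.81 0.01 0 0 8;0.8 -0.06 0.81 0.01 0 0 8;0.8 -0.06 0.81 0.01 0 0 8;0.8 -0.06 0.81 0.01 0 0 8;0.8 -0.06 0.81 0.01 0 0 8;0.8 -0.06 0.81 0.01 0 0 8;0.8 0 0 0 0 0 0"

```text
time: 20.2
tool_pos: [598.1, -43.8, 119.0]
eef_rot: [0.0, -0.677, 0.736, 0.001]
contact_force: [-0.1, 0.1, 0.5]
finger_gap: 17.4
gripper_force: 0.0
```

Run:
```python
from h import *
s,t,M,yw=pose();r=t[:2]-[603.7,13.8];print(t,yw,np.linalg.norm(r),np.degrees(np.arctan2(r[1],r[0])),s["joint_positions"],M.T@s["contact_force"],s["finger_gap"])
```

```text
[598.13537557 -43.76476823 119.00987848] 175.27477206682198 57.83310113175393 -95.52146616810641 [-0.6882072   0.8517275   1.2657038   1.58221476 -0.83094732  1.33617748
 -2.53718845] [-0.0597887   0.05898296 -0.47028344] 17.388080562657752
```

>>> move_arm:
  targets: "0.4 0 0 0 0 0 0;0.4 0 0 0 0 0 0;0.4 0 0 -2 0 0 0;0.4 0 0 -2 0 0 0;0.4 0 0 -2 0 0 0;0.4 -2.9 0 0 0 0 0;0.4 -2.9 0 0 0 0 0;0.4 -2.9 0 0 0 0 0;0.4 -2.9 -0.2 0 0 0 0;0.4 0 0 0 0 0 -8.2;0.4 0 0 0 0 0 -8.2;0.4 0 0 0 0 0 -8.2"

```text
time: 21.4
tool_pos: [611.0, 71.3, 179.3]
eef_rot: [0.0, 0.82, -0.573, 0.0]
contact_force: [0.2, -0.3, 0.2]
finger_gap: 51.1
gripper_force: 0.0
```

>>> move_arm:
  targets: "0.4 0 0 0 0 0 -8.2;0.4 0 0 0 0 0 -8.2;0.4 0 0 0 0 0 -8.2;0.4 0 0 0 0 0 -8.2;0.4 0 0 0 0 0 -8.2;0.4 0 0 0 0 0 -8.2;0.4 0 0 0 0 0 -8.2;0.4 0 0 0 0 0 -8.2;0.4 0 0 0 0 0 -8.2;0.4 0 0 0 0 0 -8.2;0.4 0 0 0 0 0 -8.2;0.4 0 0 0 0 0 -8.2"

```text
time: 22.6
tool_pos: [611.0, 70.6, 179.4]
eef_rot: [0.0, 0.969, 0.245, 0.0]
contact_force: [0.7, 0.1, 0.1]
finger_gap: 51.3
gripper_force: 0.0
```

>>> move_arm:
  targets: "0.4 0 0 0 0 0 -8.2;0.4 0 0 0 0 0 -8.2;0.4 0 0 0 0 0 -8.2;0.4 0 0 0 0 0 -8.2;0.4 0 0 0 0 0 -8.2;0.4 0 0 0 0 0 -8.2;0.4 0 0 0 0 0 -8.2;0.4 0 0 0 0 0 0;0.4 0 0 0 0 0 0"

```text
time: 23.5
tool_pos: [611.0, 70.6, 179.2]
eef_rot: [0.0, 0.736, 0.677, 0.0]
contact_force: [-0.4, -0.3, 0.4]
finger_gap: 51.1
gripper_force: 0.0
```

Run:
```python
from h import *
s,t,M,yw=pose();print(t,yw,s["joint_positions"],to([609.3,71.5,119]))
im,d,P,M,c,t=held("pics/w6.png");W=P@M.T+t
r=np.linalg.norm(W[...,:2]-[603.7,13.8],axis=2)
k=(d>0)&(W[...,2]>105)&(W[...,2]<132)&(r<80)&(r>20);q=W[k][:,:2]-[603.7,13.8];print(len(q),W[k][:,2].max())
a=np.degrees(np.arctan2(q[:,1],q[:,0]))%180;print("bar",np.percentile(a,[5,50,95]))
```

```text
[610.98970997  70.58579309 179.21306762] -4.74398977017454 [-0.50462678  0.52775081  0.54998473  1.44796045 -0.2815604   1.24423191
 -0.00796181] [ 0.77053827 -1.79474958 60.21203826]
3711 124.24084409515382
bar [75.34450187 84.78230776 94.43211942]
```

>>> move_arm:
  targets: "0.4 0.1 -0.1 2 0 0 0;0.4 0 0 2 0 0 0;0.4 0 0 1.6 0 0 0;0.4 0 0 0.5 0 0 0;0.6 0 0 0 0 0 0;0.8 0 0 0 0 0 0;0.8 0 0 0 0 0 0;0.8 0 0 0 0 0 0"

```text
time: 24.35
tool_pos: [610.5, 72.0, 118.8]
eef_rot: [0.001, 0.735, 0.678, 0.001]
contact_force: [-0.4, -0.4, -0.1]
finger_gap: 16.8
gripper_force: 0.0
```

>>> move_arm:
  targets: "0.8 -0.06 0.81 0.01 0 0 8;0.8 -0.06 0.81 0.01 0 0 8;0.8 -0.06 0.81 0.01 0 0 8;0.8 -0.06 0.81 0.01 0 0 8;0.8 -0.06 0.81 0.01 0 0 8;0.8 -0.06 0.81 0.01 0 0 8;0.8 -0.06 0.81 0.01 0 0 8;0.8 -0.06 0.81 0.01 0 0 8;0.8 -0.06 0.81 0.01 0 0 8;0.8 0 0 0 0 0 0"

```text
time: 25.35
tool_pos: [662.1, 26.2, 117.3]
eef_rot: [0.001, 0.993, 0.116, 0.0]
contact_force: [-0.1, 0.1, 0.4]
finger_gap: 17.2
gripper_force: 0.0
```

>>> move_arm:
  targets: "0.8 -0.06 0.81 0.01 0 0 8;0.8 -0.06 0.81 0.01 0 0 8;0.8 -0.06 0.81 0.01 0 0 8;0.8 0 0 0 0 0 0"

```text
time: 25.75
tool_pos: [662.2, 2.3, 116.9]
eef_rot: [0.0, 0.996, -0.091, 0.0]
contact_force: [0.2, 0.3, -0.2]
finger_gap: 17.1
gripper_force: 0.0
```

>>> move_arm:
  targets: "0.8 -0.06 0.81 0.01 0 0 8;0.8 -0.06 0.81 0.01 0 0 8;0.8 -0.06 0.81 0.01 0 0 8;0.8 0 0 0 0 0 0"

```text
time: 26.15
tool_pos: [652.4, -19.9, 116.6]
eef_rot: [0.0, 0.955, -0.296, 0.0]
contact_force: [0.3, -0.2, -0.6]
finger_gap: 16.8
gripper_force: 0.0
```

>>> move_arm:
  targets: "0.8 -0.06 0.81 0.01 0 0 8;0.8 -0.06 0.81 0.01 0 0 8;0.8 0 0 0 0 0 0"

```text
time: 26.45
tool_pos: [642.0, -30.5, 116.4]
eef_rot: [-0.0, 0.905, -0.425, 0.0]
contact_force: [2.0, 0.5, 0.5]
finger_gap: 17.0
gripper_force: 0.1
```

>>> move_arm:
  targets: "0.8 -0.06 0.81 0.01 0 0 8;0.8 -0.06 0.81 0.01 0 0 8;0.8 0 0 0 0 0 0"

```text
time: 26.75
tool_pos: [630.4, -37.7, 116.3]
eef_rot: [-0.002, 0.838, -0.546, 0.002]
contact_force: [5.1, 0.9, -0.5]
finger_gap: 17.3
gripper_force: 2.4
```

>>> move_arm:
  targets: "0.8 -0.06 0.81 0.01 0 0 8;0.8 -0.06 0.81 0.01 0 0 8;0.8 0 0 0 0 0 0"

```text
time: 27.05
tool_pos: [616.8, -42.2, 116.3]
eef_rot: [-0.003, 0.754, -0.657, 0.004]
contact_force: [9.6, -0.1, -3.3]
finger_gap: 17.6
gripper_force: 4.5
```

Run:
```python
from h import *
s,t,M,yw=pose();r=t[:2]-[603.7,13.8];print(t,yw,np.linalg.norm(r),np.degrees(np.arctan2(r[1],r[0])),s["joint_positions"],M.T@s["contact_force"],s["finger_gap"])
```

```text
[616.78093147 -42.20826871 116.3052075 ] -172.0937596089726 57.515536440701446 -76.85401083252076 [-0.64710372  0.83428156  1.18824219  1.53844303 -0.79552576  1.30484547
 -2.36651608] [ 1.36736505 -9.45867796  3.40590381] 17.556333133056913
```

>>> move_arm:
  targets: "0.8 -0.06 0.81 0 0 0 8;0.8 0 0 0 0 0 0;0.8 0 0 0 0 0 0"

```text
time: 27.35
tool_pos: [609.7, -43.2, 116.4]
eef_rot: [-0.003, 0.707, -0.707, 0.005]
contact_force: [11.5, -1.6, -5.5]
finger_gap: 17.0
gripper_force: 5.6
```

>>> move_arm:
  targets: "0.8 -0.03 0.41 0 0 0 4;0.8 0 0 0 0 0 0;0.8 0 0 0 0 0 0"

```text
time: 27.65
tool_pos: [606.9, -43.2, 116.4]
eef_rot: [0.004, -0.682, 0.731, -0.006]
contact_force: [13.7, -1.8, -7.0]
finger_gap: 17.0
gripper_force: 7.0
```

>>> move_arm:
  targets: "0.8 -0.03 0.41 0 0 0 3;0.8 0 0 0 0 0 0;0.8 0 0 0 0 0 0"

```text
time: 27.95
tool_pos: [603.2, -43.3, 116.4]
eef_rot: [0.004, -0.663, 0.749, -0.007]
contact_force: [16.1, -3.0, -7.9]
finger_gap: 17.1
gripper_force: 7.7
```

Run:
```python
from h import *
s,t,M,yw=pose();r=t[:2]-[603.7,13.8];print(t,yw,np.linalg.norm(r),np.degrees(np.arctan2(r[1],r[0])),s["joint_positions"],M.T@s["contact_force"],s["wrist_torque"],s["finger_gap"])
```

```text
[603.24361928 -43.2919548  116.41738325] 173.05601166840336 57.093778879556986 -90.45800029153567 [-0.68258349  0.83116356  1.23008149  1.58606841 -0.80999482  1.29571294
 -2.59635739] [  1.01809436 -16.25049974   8.20494871] [-0.63596032 -3.07745132  0.08519149] 17.131135055579346
```

That is 16 N at r=57 mm, about 12 N at the bar's end: firmly hand-tight. Now a last nudge, then back off and let go.

>>> move_arm:
  targets: "0.8 0 0.2 0 0 0 1;0.8 0 0 0 0 0 0;0.8 0 0 0 0 0 0"

```text
time: 28.25
tool_pos: [601.9, -43.2, 116.5]
eef_rot: [0.004, -0.656, 0.754, -0.008]
contact_force: [16.7, -5.0, -9.8]
finger_gap: 17.2
gripper_force: 8.6
```

>>> move_arm:
  targets: "0.8 0 -0.4 0 0 0 0;0.8 0 -0.4 0 0 0 0;0.7 0 -0.4 0 0 0 0;0.4 0 0 0 0 0 0;0.4 0 0 0 0 0 0;0.4 0 0 0 0 0 0"

```text
time: 28.85
tool_pos: [605.3, -44.7, 115.5]
eef_rot: [-0.0, -0.652, 0.758, 0.0]
contact_force: [0.6, 1.1, -0.6]
finger_gap: 51.3
gripper_force: 0.0
```

>>> move_arm:
  targets: "0.4 0 0 -1 0 0 0;0.4 0 0 -2 0 0 0;0.4 0 0 -3 0 0 0;0.4 0 0 -3 0 0 0;0.4 3 0 0 0 0 0;0.4 3 0 0 0 0 0;0.4 0 0 0 0 0 0;0.4 0 0 0 0 0 0"

```text
time: 29.65
tool_pos: [596.9, -105.5, 207.7]
eef_rot: [0.001, -0.651, 0.759, -0.001]
contact_force: [-0.2, -0.1, 0.5]
finger_gap: 51.2
gripper_force: 0.0
```

Run:
```python
from h import *
s,t,M,yw=pose();print(t,yw,s["contact_force"],s["finger_gap"])
ct=cams.calibration("top");im,d=cams.get_image("top");im2,d2=cams.get_image("side")
for c,dd in((ct,d),(cams.calibration("side"),d2)):
    W=cloud(c,dd);r=np.linalg.norm(W[...,:2]-[603.7,13.8],axis=2)
    q=W[(dd>0)&(W[...,2]>105)&(W[...,2]<130)&(r<80)&(r>20)][:,:2]-[603.7,13.8]
    print("bar",np.percentile(np.degrees(np.arctan2(q[:,1],q[:,0]))%180,[10,50,90]),len(q))
    k=(dd>0)&(W[...,2]>76)&(W[...,2]<85)&(r<50);q=W[k];print("wash",len(q),q.mean(0),np.linalg.lstsq(np.c_[q[:,:2]-q[:,:2].mean(0),np.ones(len(q))],q[:,2],rcond=None)[0])
a=cv2.resize(im[140:260,260:400],None,fx=2.8,fy=2.8);b=cv2.resize(im2[180:280,270:390],None,fx=3.36,fy=3.36)
cv2.imwrite("pics/end.png",np.hstack([a,b])[:,:,::-1])
```

```text
[ 596.88737949 -105.51712782  207.74017327] 171.2674220980456 [-0.17246023 -0.09209237  0.45961554] 51.240681741063675
bar [81.48357921 89.57578426 96.69676746] 216
wash 519 [596.31674641  16.75387082  81.08663964] [-3.52082042e-03 -7.55918723e-03  8.10866396e+01]
bar [81.82326689 89.44797352 96.25393261] 167
wash 248 [588.39710255   7.8415678   79.53166154] [-4.38058484e-03 -1.70206232e-03  7.95316615e+01]
```

View pics/end.png

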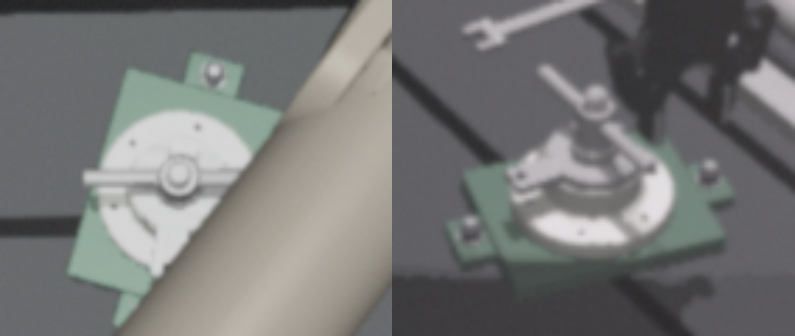

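The end view shows the washer flat under the nut collar, tab at (157,265) on the left and (520,180) on the right. The bar stayed where I left it, and the gripper is clear.

```bash
python3 -c "
from cell import hand_in
print(hand_in())"
```

```text
the job is handed in; nothing more can be done
None
```

The job is handed in at about 30 s: the washer lies flat with its slot home round the stud, the nut is turned down to about 12–13 N at the bar's end, and the gripper is clear; the hand-in returned no verdict, and I did not measure the clamp force on the washer or the bystanders' final positions.

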